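# Load the battery into the work lamp

### The job

Load the green battery from the rack into the work lamp's open battery bay: press its flat end against the sprung contact, let the nub end down behind the low brass-faced stop, and let go so that the battery lies fully home in its cradle, held by the spring. Leave the grey and orange batteries where they lie.

Things in the scene. Friction and masses are not known exactly. Their poses are not given: they have to be found in the camera images.
- cell: Fresh battery, green wrapper, brass band by the nub. Sizes in mm: diameter 34, length 61 incl. nub 3 long, 11 wide; 140 g. Origin: centre of the flat end, on the axis; +x along the axis to the nub, within 15 deg of world +x. Lies level in one of 3 V rests of a fixed wooden rack, axis 34 above the bench; board top 12 above the bench; rest edges are 2 mm inside the battery's sides.
- lamp: Yellow work lamp, fixed, cover off, 175 x 100, top face 24 up (mm). Origin: on the bench under the bay's middle; z up; +x along the bay from spring to stop, within 26 deg of world +x. V cradle x -19 to 24, 30 wide, edges 10 below the seated axis. Seated battery: axis y = 0, z = 46; flat end x = -30, nub tip x = 31. Spring housing behind the contact: x -86 to -54, top z = 70. Bay's sides clear.
- contact (a point): Centre of the face of the sprung steel contact plate, on the bay's axis (z = 46 mm); moves with it; axes as the lamp's. Plate 36 wide, 4 thick, z 31 to 71. Free, its face is at lamp x = -22 mm; it slides to -x by at most 26 mm, pushing back 1 N at first, 3 N with the battery seated, 8 N at the end. To pass the stop, push the battery's flat end to lamp x between -32 and -47 mm.
- stop (a point): Middle of the top edge of the stop's brass face, which the nub rests against: lamp x = 31, y = 0, z = 47 mm; axes as the lamp's. Stop: black upright plate 40 wide, lamp x 31 to 37, so the battery must be carried in above it (axis above z = 66 mm while over it) or nub end raised, then lowered.
- spent: Grey battery with black band, spent, same size as the green one, in another rest of the same rack (rests are parallel, 84 mm apart, in varying order). Origin and axes as for the green one. Leave it.
- small: Orange battery with black band, too small: 26 mm in diameter, 50 mm long, in another rest of the rack. Origin: centre of its flat end; +x along its axis to the nub. Leave it.
Not all that is in view belongs to the job. What is meant by the cell is not purple, and is the larger of those in its own colour.

How it is judged:
By the outcome, as a careful person would: the job done as asked, in the order asked, and still so for the second after the job is handed in, with the robot touching nothing.
It also fails if it takes over 40 s, if anything falls off the work surface, if the arm or the gripper's body presses on something with over 40 N, if the wrist force passes 120 N, or if a joint passes its speed limit or range.

### The arm

A 6-joint arm with a two-finger parallel gripper is mounted at the origin on the work surface. World frame = base frame: x ahead of the robot, y to its left, z up, the work surface at z = 0. Lengths are in m, angles in rad, forces in N, time in s.
With the tool pointing down it reaches from about 0.375 to 0.975 m from the base axis. Payload 3.8 kg.
Tool frame: the origin (TCP) lies between the finger pads; the fingertips stand 17 mm ahead of it and the grasp point (between the pads) lies 2 mm behind it; y points along the fingers, z is the direction in which the jaws open and shut, and the axes are right-handed (so a half turn about y gives the same grasp; the last joint's range is limited). The gripper opens to 85 mm and grips with 20 to 120 N. Pads are 22 mm wide; open, the fingers measure 114 mm over their backs; the gripper's body (76 mm by 85 mm) begins 54 mm behind the grasp point. The pads swing forward as they close: fully open they stand 13 mm farther back than shut.
Start: joints at [1.144, 0.264, 1.604, -0, 1.274, -0.037], TCP at [0.256, 0.624, 0.248] pointing down, gripper open.
Joint ranges: [-2.63, 2.63], [-0.94, 2.18], [0.31, 2.57], [-1.31, 4.45], [0, 2.66], [-2.55, 2.55]. Speed limits (rad/s): [2.57, 2.57, 3.14, 3.14, 3.14, 3.14].

### API

Orientations are given as a rotation vector (axis times angle).
In Python, from workcell import bot, eyes, nets gives the robot as it stands. The module is installed in compiled form; this text tells all that it offers.
- The arm moves only by the tool jog_arm, never from a script. Its arguments are lists of equal length, an entry for each row: "turn": the turn, a rotation vector about the tool's x, y, z in rad, a list of three; "slide": the shift along the tool's x, y, z in mm, a list of three; "grip": the opening in per cent of the stroke, from 0 (shut) to 100 (fully open). A call has 1 to 5 rows; each row shifts and turns the commanded pose from where the row before left it, along the tool's axes as they then stand; what a row does not reach is not made up. A row lasts 1/10 s, in which the tool goes at most 50 mm and 8.59 degrees, less where a joint would pass 70% of its speed; a pose out of reach is approached as far as the arm can. A call with a gripper value outside its range is refused whole. The fingers move at their own pace and stop on an object; "newtons" is the grip in N (left out, the last holds). Time passes only in rows, so rows that do not move let the fingers close. It gives the time, the measured TCP pose, the force and the opening at its end, in the units of the state.
- bot.read_state(): the state, without advancing time (a new reading comes with each control period).
- eyes.read_camera(name): name is "scene" or "top" or "wrist"; returns a dict with "img" (480x640x3 uint8, red, green, blue), "depth" (480x640 float32, m along the optical axis (not along the pixel's ray), 0 where there is no reading), "intrinsics" (3x3 intrinsics, pixels), "position" and "rotation" of the camera in the world. Camera axes: x right, y down, z forward; pixel columns grow to the right and rows downward; lengths in m; the calibration is good to about 2 mm. A picture is of the moment at which its call begins.
- bot.finish_job(): hands the job in, once; it reports no verdict.
Trained networks look in a picture, given as the dict that the camera call returned (one of the last four; its "shot" number tells which), for a name from the list of things; names that differ only in an ending like _2 or _b are one class to them, and where a whole thing is asked for, a point or a joint stands for the part that bears it (a point fixed in the world has none). Each returns a list of dicts, best first, with "conf" (0 to 1); they miss things now and then, are a little off and sometimes report something else, mostly with a low value. They report only what shows in the picture. A call takes as long as a camera call. They do not tell look-alikes from the thing itself.
- nets.search_frame(thing, picture): "xyz" ([x, y, z] in m, in the coordinates of the camera as it stood for that picture, good to about 4 mm: the middle of the surface that is visible of it).
The state is a dict: "time": time; "q": joint angles; "joint_vel": joint speeds; "joint_torque": joint torques, N m; "tool_pos": TCP position; "tcp_rot": TCP orientation; "wrist_force": force on the tool from outside, world axes, zero at the start; "torque": the same for the moment, N m; "width": opening from 0.0 (shut) to 1.0 (fully open).
Only numpy, scipy, OpenCV 4.12 (cv2) and the standard library are available. Lean on these libraries where they do the work, as an engineer would, in place of code of your own. Each camera call takes 0.05 s, during which the arm holds its last target.

## Working session

There is one attempt and no reset: what is moved stays moved. The work goes in short steps, Python scripts to look and compute and a tool call to move; the robot and the scene stay as the last step left them, time stands still between calls to the robot, and variables do not carry over. Pictures are saved under pics/ and viewed, and the job is handed in when it is done.

Besides the shell and the picture viewer there is one more tool, called after "Call:" as name(argument=value, ...), one argument or row to a line, values as JSON. jog_arm: Moves the arm, as the interface text tells. Its arguments: {"type":"object","properties":{"turn":{"type":"array"},"slide":{"type":"array"},"grip":{"type":"array"},"newtons":{"type":"number"}},"required":["turn","slide","grip"]}

```bash
mkdir -p pics
cat > h.py <<'E'
import numpy as np, cv2, pickle
from scipy.spatial.transform import Rotation as R
from workcell import bot, eyes, nets
def shot(n,f=None):
    p=eyes.read_camera(n)
    if f: cv2.imwrite('pics/'+f+'.png',p['img'][:,:,::-1])
    return p
def rot(p):
    r=np.array(p['rotation'])
    return r if r.shape==(3,3) else R.from_rotvec(r).as_matrix() if r.size==3 else R.from_quat(r).as_matrix()
def c2w(p,x): return rot(p)@np.array(x)+np.array(p['position'])
def pix(p,w):
    c=rot(p).T@(np.array(w)-p['position']); k=p['intrinsics']@c; return k[:2]/k[2]
def cloud(p):
    d=p['depth'];K=p['intrinsics'];v,u=np.mgrid[:480,:640]
    c=np.stack([(u-K[0,2])/K[0,0]*d,(v-K[1,2])/K[1,1]*d,d],-1)
    return c@rot(p).T+np.array(p['position'])
E
python3 - <<'E'
from h import *
print(bot.read_state())
for n in ['scene','top']:
    p=shot(n,n+'0'); print(n,np.array(p['rotation']),p['position'],p['intrinsics'][0])
    pickle.dump(p,open(n+'0.pkl','wb'))
    for t in ['cell','lamp','contact','stop','spent','small']:
        for d in nets.search_frame(t,p):
            w=c2w(p,d['xyz']); print(t,round(d['conf'],2),w.round(3),pix(p,w).round())
E
```

```text
{'time': 0.0, 'q': array([ 1.14410623e+00,  2.64771705e-01,  1.60540215e+00, -2.64446989e-05,
        1.27372551e+00, -3.69097306e-02]), 'joint_vel': array([-4.12066339e-04, -1.22295434e-03, -2.47844458e-05,  7.73911739e-04,
       -2.30510363e-04, -1.21294590e-03]), 'joint_torque': array([-5.72364479e-04, -5.15130007e+01, -3.67301273e+01,  1.82837534e-04,
        1.31450026e-02,  2.95686164e-05]), 'tool_pos': array([0.25620913, 0.6237115 , 0.24693431]), 'tcp_rot': array([-1.55133877,  0.30626955, -0.30547142]), 'wrist_force': array([-0.03358458, -0.48179709, -0.5169594 ]), 'torque': array([-0.03241187,  0.01353647, -0.02458376]), 'width': 1.001744068040617}
scene [-1.03844912 -2.60240831  0.83855108] [0.79716536 0.30902641 0.66415723] [444.9920002   0.        319.7802676]
cell 0.73 [0.44  0.186 0.028] [434. 297.]
cell 0.7 [0.401 0.058 0.034] [390. 235.]
cell 0.58 [0.554 0.17  0.05 ] [379. 331.]
lamp 0.96 [ 0.547 -0.174  0.025] [242. 209.]
contact 0.6 [ 0.519 -0.177  0.054] [251. 189.]
stop 0.75 [ 0.547 -0.176  0.026] [242. 207.]
spent 0.82 [0.563 0.086 0.051] [335. 298.]
small 0.92 [0.536 0.253 0.044] [431. 365.]
top [-2.24897095  1.94456086 -0.21862164] [ 0.31451183 -0.02234806  1.00965668] [484.53995543   0.         322.37382445]
cell 0.81 [0.398 0.054 0.037] [288. 304.]
cell 0.76 [0.544 0.168 0.047] [244. 225.]
cell 0.52 [0.442 0.183 0.027] [229. 274.]
lamp 0.85 [ 0.536 -0.186  0.026] [413. 255.]
contact 0.52 [ 0.523 -0.183  0.058] [414. 258.]
stop 0.82 [ 0.539 -0.189  0.024] [415. 254.]
spent 0.63 [0.55  0.084 0.05 ] [285. 228.]
small 0.64 [0.529 0.249 0.04 ] [205. 227.]
```

View pics/scene0.png

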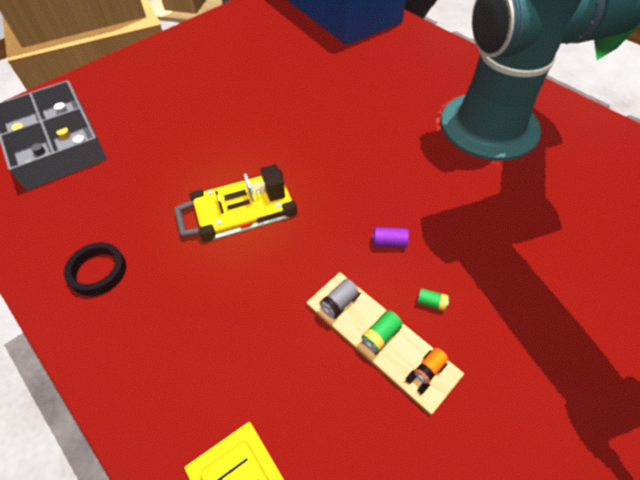

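View pics/top0.png

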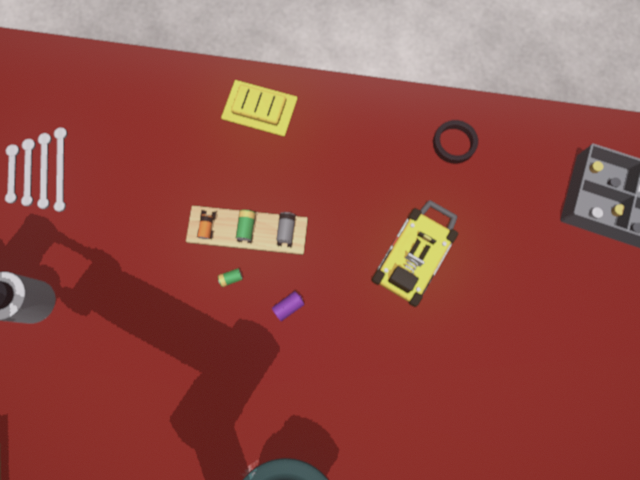

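Candidates for the cell are the large green battery in the rack's middle rest (scene 381,331; top 245,226), the small green one on the bench (scene 433,299; top 230,277) and the purple one (scene 390,237; top 288,305). The description fits the one in the rack. The lamp is at scene (240,205), top (415,255). Next I'll crop in close and measure.

Run:
```python
from h import *
S=pickle.load(open('scene0.pkl','rb'));T=pickle.load(open('top0.pkl','rb'))
a=cv2.resize(S['img'][255:425,290:480],None,fx=2.1,fy=2.1,interpolation=2)
b=cv2.resize(S['img'][155:250,165:310],None,fx=2.7,fy=2.7,interpolation=2)
c=np.zeros((600,800,3),np.uint8); c[:a.shape[0],:a.shape[1]]=a; c[:b.shape[0],400:400+b.shape[1]]=b[:, :400]
b=cv2.resize(T['img'][195:310,370:465],None,fx=2.8,fy=2.8,interpolation=2); c[270:270+b.shape[0],420:420+b.shape[1]]=b[:330]
a=cv2.resize(T['img'][200:260,180:315],None,fx=2.9,fy=2.9,interpolation=2);c[400:400+a.shape[0],:a.shape[1]]=a
cv2.imwrite('pics/crop0.png',c[:,:,::-1])
for p,n in((S,'S'),(T,'T')):
    W=cloud(p); h=cv2.cvtColor(p['img'],cv2.COLOR_RGB2HSV)
    near=(np.linalg.norm(W[...,:2]-[.55,.169],axis=-1)<.06)
    g=near&(h[...,0]>45)&(h[...,0]<80)&(h[...,1]>120)
    q=W[g]; m=np.median(q,0); print(n,'green',g.sum(),m.round(4),q.min(0).round(3),q.max(0).round(3))
    xy=q[q[:,2]>.035,:2]; u,s,v=np.linalg.svd(xy-xy.mean(0)); print(xy.mean(0).round(4),v[0],np.degrees(np.arctan2(v[0,1],v[0,0])))
    # rack board
    near=(np.linalg.norm(W[...,:2]-[.55,.169],axis=-1)<.2)&(abs(W[...,2]-.012)<.006)&(h[...,0]>8)&(h[...,0]<25)&(h[...,1]<180)
    q=W[near][:,:2].astype(np.float32); r=cv2.minAreaRect(q); print('rack',near.sum(),r)
    l=(np.linalg.norm(W[...,:2]-[.54,-.18],axis=-1)<.14)&(h[...,0]>22)&(h[...,0]<34)&(h[...,1]>150)&(abs(W[...,2]-.024)<.006)
    q=W[l][:,:2].astype(np.float32); print('lamp',l.sum(),cv2.minAreaRect(q), np.median(W[l][:,2]))
    l=(np.linalg.norm(W[...,:2]-[.54,-.18],axis=-1)<.14)&(W[...,2]>.06)
    print('hi',W[l].min(0),W[l].max(0),cv2.minAreaRect(W[l][:,:2].astype(np.float32)))
```

```text
S green 549 [0.539  0.1722 0.0508] [0.494 0.155 0.002] [0.575 0.185 0.055]
[0.539  0.1717] [0.99999729 0.00232873] 0.13342631794503498
rack 1402 ((0.5120294690132141, 0.1672178953886032), (0.14531822502613068, 0.24989384412765503), 2.2559802532196045)
lamp 2262 ((0.5357820987701416, -0.18950465321540833), (0.10071183741092682, 0.17362308502197266), 67.01371002197266) 0.026091999672970045
hi [ 0.45641531 -0.20084361  0.06001817] [ 0.52993264 -0.13706607  0.07655239] ((0.4939332604408264, -0.17086464166641235), (0.051268380135297775, 0.06415797024965286), 66.38141632080078)
  return _methods._mean(a, axis=axis, dtype=dtype,
  ret = um.true_divide(
Traceback (most recent call last):
ValueError: zero-size array to reduction operation minimum which has no identity
```

View pics/crop0.png

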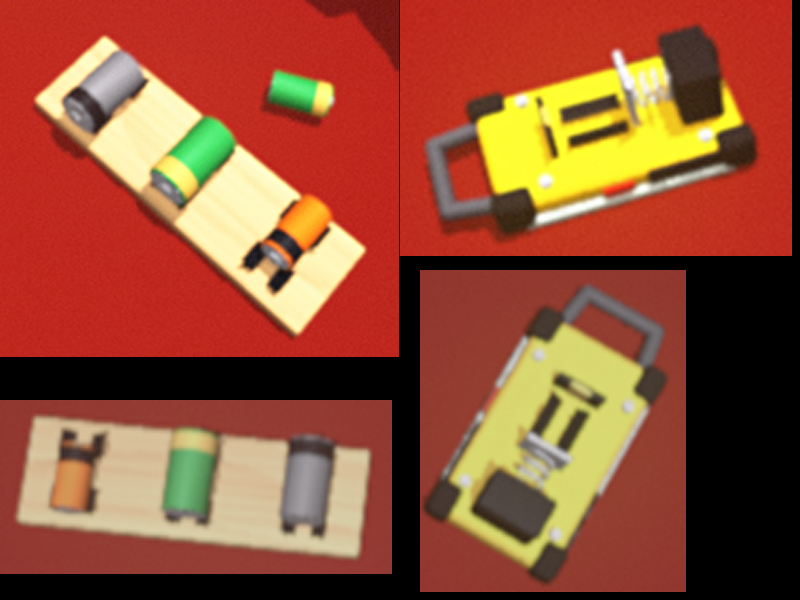

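The crop confirms it: the big green battery sits in the middle rest with its brass band and nub towards +x. The grey and orange ones are its neighbours. Now the measurements from the top camera.

Run:
```python
from h import *
T=pickle.load(open('top0.pkl','rb'))
p=T;W=cloud(p); h=cv2.cvtColor(p['img'],cv2.COLOR_RGB2HSV)
print(h[226,245],h[250,410],W[226,245],h[245,200],h[240,265])
g=(np.linalg.norm(W[...,:2]-[.55,.169],axis=-1)<.06)&(h[...,0]>40)&(h[...,0]<90)&(h[...,1]>70)
q=W[g];print(g.sum(),q.min(0),q.max(0)); xy=q[:,:2];u,s,v=np.linalg.svd(xy-xy.mean(0),full_matrices=False);print(xy.mean(0),v[0])
near=(np.linalg.norm(W[...,:2]-[.54,.169],axis=-1)<.2)&(abs(W[...,2]-.012)<.008)&(h[...,0]>8)&(h[...,0]<28)
print('rack',near.sum(),cv2.minAreaRect(W[near][:,:2].astype(np.float32)))
l=(np.linalg.norm(W[...,:2]-[.54,-.18],axis=-1)<.14)&(h[...,0]>22)&(h[...,0]<34)&(h[...,1]>80)&(abs(W[...,2]-.024)<.007)
print('lamp',l.sum(),cv2.minAreaRect(W[l][:,:2].astype(np.float32)))
l=(np.linalg.norm(W[...,:2]-[.54,-.18],axis=-1)<.14)&(W[...,2]>.06)
print('hi',cv2.minAreaRect(W[l][:,:2].astype(np.float32)),W[l].max(0))
s=bot.read_state(); print(R.from_rotvec(s['tcp_rot']).as_matrix().round(3))
w=shot('wrist','w0'); Rt=R.from_rotvec(s['tcp_rot']).as_matrix()
print('cam in tool',Rt.T@(np.array(w['position'])-s['tool_pos']),(Rt.T@rot(w)).round(2))
```

```text
[ 64 102 180] [ 24 145 139] [0.54123971 0.16479719 0.05057673] [  3 165 145] [ 20  67 216]
308 [0.51780148 0.15053567 0.03762812] [0.56122182 0.18211983 0.05540677]
[0.53934268 0.16517408] [-0.99983983 -0.01789749]
rack 3017 ((0.5028882026672363, 0.1657678186893463), (0.1680092215538025, 0.2510811686515808), 3.057630777359009)
lamp 2526 ((0.5357822775840759, -0.19117021560668945), (0.09856764227151871, 0.17251960933208466), 66.7381362915039)
hi ((0.49427178502082825, -0.1722387969493866), (0.049660611897706985, 0.06402021646499634), 67.2066879272461) [ 0.5289203  -0.13815765  0.07598025]
[[ 0.925  0.     0.38 ]
 [-0.38   0.     0.925]
 [-0.    -1.     0.   ]]
cam in tool [-0.07741604 -0.12596229 -0.0005177 ] [[ 0.    0.95  0.3 ]
 [-0.   -0.3   0.95]
 [ 1.   -0.    0.  ]]
```

Call:
jog_arm(
  turn=[
    [0, -0.14, 0],
    [0, -0.14, 0],
    [0, -0.13, 0],
    [0, 0, 0],
    [0, 0, 0],
  ],
  slide=[
    [0, 0, 0],
    [0, 0, 0],
    [0, 0, 0],
    [26, 4, -41],
    [26, 4, -41],
  ],
  grip=[100, 100, 100, 100, 100],
)

```text
time: 1.25
tool_pos: [0.31, 0.5435, 0.2402]
tcp_rot: [-1.57, -0.019, 0.018]
wrist_force: [0.6, -0.4, 0.2]
width: 1.003
```

Call:
jog_arm(
  turn=[
    [0, 0, 0],
    [0, 0, 0],
    [0, 0, 0],
    [0, 0, 0],
    [0, 0, 0],
  ],
  slide=[
    [26, 4, -41],
    [26, 4, -41],
    [26, 4, -41],
    [26, 4, -41],
    [26, 4, -41],
  ],
  grip=[100, 100, 100, 100, 100],
)

```text
time: 1.75
tool_pos: [0.4451, 0.3394, 0.2205]
tcp_rot: [-1.57, -0.017, 0.015]
wrist_force: [0.2, -0.5, 0.6]
width: 1.0
```

Call:
jog_arm(
  turn=[
    [0, 0, 0],
    [0, 0, 0],
    [0, 0, 0],
    [0, 0, 0],
  ],
  slide=[
    [26, 4, -41],
    [26, 4, -41],
    [0, 0, -40],
    [0, 0, 0],
  ],
  grip=[100, 100, 100, 100],
)

```text
time: 2.15
tool_pos: [0.4992, 0.2158, 0.212]
tcp_rot: [-1.573, -0.011, 0.013]
wrist_force: [-0.6, 0.3, 0.4]
width: 0.999
```

```bash
cat >> h.py <<'E'
def meas_green(p,c,r=.06):
    W=cloud(p);h=cv2.cvtColor(p['img'],cv2.COLOR_RGB2HSV)
    g=(np.linalg.norm(W[...,:2]-c,axis=-1)<r)&(h[...,0]>40)&(h[...,0]<90)&(h[...,1]>70)&(W[...,2]>.03)
    return W,h,g
E
python3 - <<'E'
from h import *
p=shot('wrist','w1');pickle.dump(p,open('w1.pkl','wb'))
for d in nets.search_frame('cell',p): print(d['conf'],c2w(p,d['xyz']),pix(p,c2w(p,d['xyz'])))
W,h,g=meas_green(p,[.54,.167])
q=W[g];print(g.sum(),q.min(0),q.max(0))
def res(t,q):
    y0,yaw,zc=t; d=q-[.54,0,0]
    yy=-(q[:,0]-.54)*np.sin(yaw)+(q[:,1]-y0)*np.cos(yaw)
    return np.hypot(yy,q[:,2]-zc)-.017
from scipy.optimize import least_squares
r=least_squares(res,[.167,0,.034],args=(q,),loss='soft_l1',f_scale=.001);print('y at x=.54, yaw deg, z',r.x[0],np.degrees(r.x[1]),r.x[2],np.abs(r.fun).mean())
al=np.percentile(q[:,0],[1,50,99]);print(al)
# brass band+nub along axis profile
m=(abs(W[...,1]-r.x[0])<.006)&(abs(W[...,0]-.54)<.06)
pts=W[m];o=np.argsort(pts[:,0]);b=np.arange(.49,.59,.003)
for x in b:
    k=m&(abs(W[...,0]-x)<.0015)
    if k.any(): print(x.round(4),np.median(W[k][:,2]).round(4),np.median(p['img'][k],0))
E
```

```text
0.81 [0.54407342 0.16885363 0.05044976] [259.02231367 277.75154825]
0.81 [0.39972055 0.06423389 0.03207129] [107.06100402  74.58201805]
0.76 [0.43499402 0.18286618 0.02483098] [278.39936225 128.97191558]
2321 [0.48255899 0.1514914  0.03143677] [0.57519127 0.18583228 0.27800727]
y at x=.54, yaw deg, z 0.16850000334608767 2.4055432134872605 0.03417147756004522 0.002170079833609617
[0.51626818 0.53792286 0.57367576]
0.49 0.2363 [91. 65. 71.]
0.493 0.2374 [54. 40. 36.]
0.496 0.2348 [51. 34. 33.]
0.499 0.2336 [50. 33. 31.]
0.502 0.2294 [51.  32.5 31. ]
0.505 0.2307 [50.  32.  32.5]
0.508 0.2281 [45. 29. 31.]
0.511 0.218 [111.5  33.5  32. ]
0.514 0.0126 [233. 190. 126.]
0.517 0.0362 [114. 113. 110.]
0.52 0.0509 [ 67. 171.  82.]
0.523 0.0509 [ 67.  171.   81.5]
0.526 0.0508 [ 66.  171.5  81. ]
0.529 0.0507 [ 65.  171.5  82. ]
0.532 0.0507 [ 66. 171.  81.]
0.535 0.0505 [ 65. 171.  81.]
0.538 0.0507 [ 65. 170.  80.]
0.541 0.0507 [ 64. 170.  80.]
0.544 0.0507 [ 64. 170.  81.]
0.547 0.0508 [ 64. 170.  80.]
0.55 0.0509 [ 64. 170.  80.]
0.553 0.0508 [ 63. 170.  79.]
0.556 0.0508 [ 63. 168.  78.]
0.559 0.0507 [ 60.5 167.   78. ]
0.562 0.0512 [240. 194.  71.]
0.565 0.0513 [238.5 196.   72. ]
0.568 0.0513 [238. 197.  73.]
0.571 0.0512 [240.  196.5  72. ]
0.574 0.0507 [120. 179.  76.]
```

View pics/w1.png

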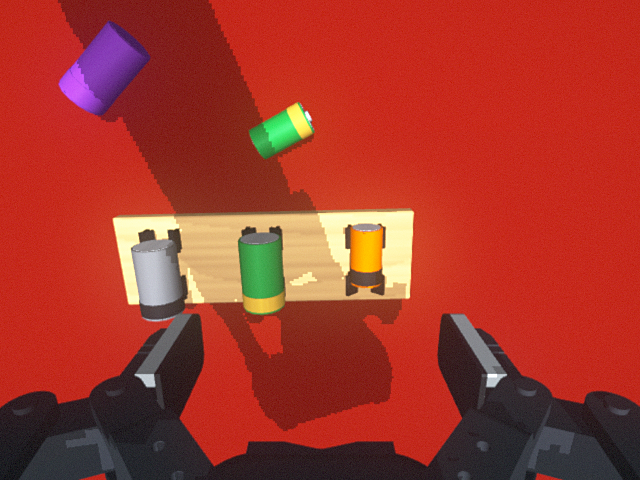

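The wrist view has the green cell at pixel (262,272), the grey one at (160,278) and the orange at (366,255). The fit gives flat end x≈0.5165, y≈0.1685, yaw≈2.4°, axis z 0.034.

Call:
jog_arm(
  turn=[
    [0, -0.026, 0],
    [0, 0, 0],
    [0, 0, 0],
  ],
  slide=[
    [22, 20, -23],
    [22, 20, -25],
    [0, 0, 0],
  ],
  grip=[100, 100, 100],
)

```text
time: 2.55
tool_pos: [0.5444, 0.1727, 0.1696]
tcp_rot: [-1.572, -0.033, 0.038]
wrist_force: [-0.6, -0.2, -0.0]
width: 1.0
```

```bash
cat >> h.py <<'E'
def to(pos,yaw=None):
    s=bot.read_state();M=R.from_rotvec(s['tcp_rot']).as_matrix()
    y=np.degrees(np.arctan2(M[1,0],M[0,0]))
    print('t',round(s['time'],2),'tcp',s['tool_pos'].round(4),'yaw',y.round(2),'tilt',M[:,1].round(3),'slide mm',(1000*M.T@(np.array(pos)-s['tool_pos'])).round(1), 'w',round(s['width'],3),'F',s['wrist_force'].round(1))
    if yaw is not None: print('turn y',-np.radians(yaw-y).round(4))
E
python3 -c "
from h import *
to([.546,.1687,.034],2.4)"
```

```text
t 2.55 tcp [0.5444 0.1727 0.1696] yaw 2.61 tilt [-0.003 -0.002 -1.   ] slide mm [  1.8 135.6  -3.9] w 1.0 F [-0.6 -0.2 -0. ]
turn y 0.0037
```

Call:
jog_arm(
  turn=[
    [0, 0, 0],
    [0, 0, 0],
    [0, 0, 0],
    [0, 0, 0],
    [0, 0, 0],
  ],
  slide=[
    [2, 30, -2],
    [0, 30, -1],
    [0, 30, 0],
    [0, 20, 0],
    [0, 0, 0],
  ],
  grip=[100, 100, 100, 100, 100],
)

```text
time: 3.05
tool_pos: [0.5432, 0.1719, 0.0592]
tcp_rot: [-1.571, -0.033, 0.043]
wrist_force: [-0.4, -0.0, 0.7]
width: 0.999
```

```bash
python3 -c "
from h import *
to([.546,.1687,.034],2.4)"
```

```text
t 3.05 tcp [0.5432 0.1719 0.0592] yaw 2.75 tilt [-0.007 -0.001 -1.   ] slide mm [ 2.8 25.2 -3.3] w 0.999 F [-0.4 -0.   0.7]
turn y 0.006
```

Call:
jog_arm(
  turn=[
    [0, 0.004, -0.006],
    [0, 0, 0],
    [0, 0, 0],
  ],
  slide=[
    [3, 12, -3],
    [0, 13, 0],
    [0, 0, 0],
  ],
  grip=[100, 100, 100],
  newtons=60,
)

```text
time: 3.35
tool_pos: [0.5488, 0.168, 0.0362]
tcp_rot: [-1.571, -0.037, 0.03]
wrist_force: [0.1, 0.2, -0.6]
width: 0.998
```

```bash
python3 -c "
from h import *
to([.546,.1687,.034],2.4)"
```

```text
t 3.35 tcp [0.5488 0.168  0.0362] yaw 2.43 tilt [ 0.004 -0.    -1.   ] slide mm [-2.8  2.2  0.9] w 0.998 F [ 0.1  0.2 -0.6]
turn y 0.0005
```

Call:
jog_arm(
  turn=[
    [0, 0, 0],
    [0, 0, 0],
    [0, 0, 0],
    [0, 0, 0],
    [0, 0, 0],
  ],
  slide=[
    [-1, 1, 0],
    [0, 0, 0],
    [0, 0, 0],
    [0, 0, 0],
    [0, 0, 0],
  ],
  grip=[60, 20, 20, 20, 20],
  newtons=60,
)

```text
time: 3.85
tool_pos: [0.5494, 0.1691, 0.0375]
tcp_rot: [-1.568, -0.039, 0.026]
wrist_force: [-1.5, 4.2, 3.8]
width: 0.375
```

```bash
python3 -c "
from h import *
to([.546,.1687,.034],2.4)"
```

```text
t 3.85 tcp [0.5494 0.1691 0.0375] yaw 2.37 tilt [ 0.008  0.002 -1.   ] slide mm [-3.4  3.4 -0.3] w 0.375 F [-1.5  4.2  3.8]
turn y -0.0004
```

Call:
jog_arm(
  turn=[
    [0, 0, 0],
    [0, 0, 0],
    [0, 0, 0],
    [0, 0, 0],
    [0, 0, 0],
  ],
  slide=[
    [0, 0, 0],
    [0, -30, 0],
    [0, -40, 0],
    [0, -40, 0],
    [0, 0, 0],
  ],
  grip=[20, 20, 20, 20, 20],
)

```text
time: 4.35
tool_pos: [0.5526, 0.1688, 0.1532]
tcp_rot: [-1.568, -0.047, 0.019]
wrist_force: [0.6, -0.2, -0.8]
width: 0.378
```

Run:
```python
from h import *
to([.546,.1687,.15],2.4)
p=shot('wrist','w2')
```

```text
t 4.35 tcp [0.5526 0.1688 0.1532] yaw 2.42 tilt [ 0.018  0.003 -1.   ] slide mm [-6.6  3.1  0.2] w 0.378 F [ 0.6 -0.2 -0.8]
turn y 0.0003
```

View pics/w2.png

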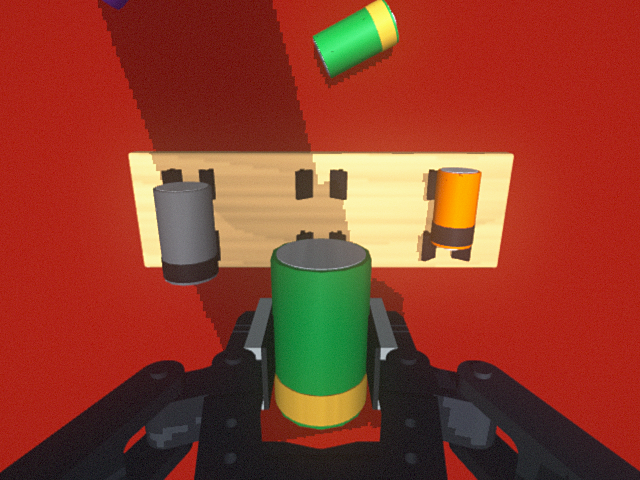

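The battery is held: its flat end is at pixel (320,255) and the brass end at (320,405). Both neighbours are undisturbed. Next I turn to the lamp's yaw (about -23.1°) and carry it over.

Call:
jog_arm(
  turn=[
    [0, 0, 0.016],
    [0, 0.145, 0],
    [0, 0.145, 0],
    [0, 0.145, 0],
    [0, 0, 0],
  ],
  slide=[
    [0, 0, 0],
    [0, -10, 0],
    [0, -10, 0],
    [0, 0, 0],
    [0, 0, 0],
  ],
  grip=[20, 20, 20, 20, 20],
)

```text
time: 4.9
tool_pos: [0.5469, 0.1673, 0.164]
tcp_rot: [-1.553, 0.32, -0.298]
wrist_force: [0.4, 0.0, -2.5]
width: 0.381
```

Call:
jog_arm(
  turn=[
    [0, 0, 0],
    [0, 0, 0],
    [0, 0, 0],
    [0, 0, 0],
    [0, 0, 0],
  ],
  slide=[
    [27, -3, -37],
    [27, -3, -37],
    [27, -3, -37],
    [27, -3, -37],
    [27, -3, -37],
  ],
  grip=[20, 20, 20, 20, 20],
)

```text
time: 5.4
tool_pos: [0.6011, -0.0564, 0.1786]
tcp_rot: [-1.552, 0.316, -0.294]
wrist_force: [1.0, 0.3, -1.5]
width: 0.376
```

Call:
jog_arm(
  turn=[
    [0, 0, 0],
    [0, 0, 0],
    [0, 0, 0],
    [0, 0, 0],
    [0, 0, 0],
  ],
  slide=[
    [27, -3, -37],
    [27, -3, -37],
    [27, -3, -37],
    [27, -3, -37],
    [0, 0, 0],
  ],
  grip=[20, 20, 20, 20, 20],
)

```text
time: 5.9
tool_pos: [0.6454, -0.2387, 0.1904]
tcp_rot: [-1.553, 0.318, -0.3]
wrist_force: [0.6, 0.4, -1.7]
width: 0.375
```

Run:
```python
from h import *
to([.645,-.2365,.2],-23.1)
p=shot('wrist','w3');pickle.dump((p,bot.read_state()),open('w3.pkl','wb'))
to([.645,-.2365,.2],-23.1)
```

```text
t 5.9 tcp [ 0.6454 -0.2387  0.1904] yaw -22.57 tilt [-0.012 -0.002 -1.   ] slide mm [-1.3 -9.6  1.8] w 0.375 F [ 0.6  0.4 -1.7]
turn y 0.0093
t 5.95 tcp [ 0.6447 -0.2357  0.19  ] yaw -22.55 tilt [-0.013  0.001 -1.   ] slide mm [  0.5 -10.   -0.7] w 0.378 F [-0.5  0.8 -2.2]
turn y 0.0096
```

View pics/w3.png

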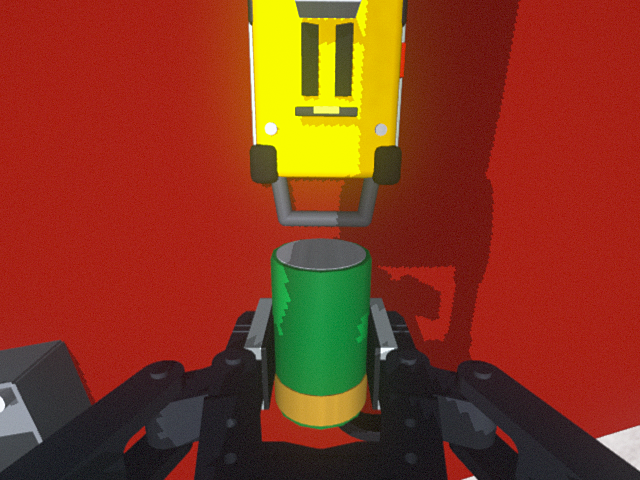

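The wrist view shows the stop with its brass face at (326,111), the cradle rails at x=311 and 344, the contact plate at (327,8), and the held battery at x≈321. I'll measure all of these in this one camera frame.

Run:
```python
from h import *
from scipy.optimize import least_squares
p,s=pickle.load(open('w3.pkl','rb'))
W=cloud(p);h=cv2.cvtColor(p['img'],cv2.COLOR_RGB2HSV)
# lamp frame guess
yaw=np.radians(-23.1);O=np.array([.5439,-.1933,0]);Z=R.from_euler('z',yaw).as_matrix()
L=(W-O)@Z*1000   # mm in lamp frame
yel=(h[...,0]>22)&(h[...,0]<34)&(h[...,1]>150)
v,u=np.mgrid[:480,:640]
m=yel&(v<180)&(abs(L[...,2]-24)<8)
print('lamp z',np.median(L[m][:,2]),'rect',cv2.minAreaRect(L[m][:,:2].astype(np.float32)))
# side edges per row
for r in (30,60,90,120,140):
    k=np.where(m[r])[0]; print(r,k.min(),k.max(),L[r,k.min()].round(1),L[r,k.max()].round(1))
for r,(a,b) in {111:(290,365),112:(290,365),60:(295,365),40:(295,365),80:(295,365),8:(285,370)}.items():
    k=np.arange(a,b)[h[r,a:b,2]<110]
    if len(k): print('dark',r,k.min(),k.max(),L[r,k.min()].round(1),L[r,k.max()].round(1))
st=(v>104)&(v<120)&(u>312)&(u<340)
for r in range(96,122,2): print(r,p['img'][r,326],L[r,326].round(1), p['img'][r,302],L[r,302].round(1))
print('plate');
for r in range(0,24,2): print(r,p['img'][r,327],L[r,327].round(1))
pl=(v<20)&(u>285)&(u<370)&(L[...,2]>60); print(pl.sum(), L[pl].min(0),L[pl].max(0), np.median(L[pl],0))
# battery
g=(h[...,0]>40)&(h[...,0]<90)&(h[...,1]>70)&(v>235)&(v<420)&(u>274)&(u<370)
q=L[g]; print('bat',len(q),np.median(q,0))
c0=np.median(q,0)
def res(t):
    y0,z0,a,b=t; x=q[:,0]-c0[0]
    return np.hypot(q[:,1]-y0-a*x,q[:,2]-z0-b*x)-17
r=least_squares(res,[c0[1],c0[2]-17,0,0],loss='soft_l1',f_scale=1); print('axis y,z at x',c0[0].round(1),r.x[:2].round(2),'slopes deg',np.degrees(r.x[2:]).round(2),abs(r.fun).mean())
f=(h[...,1]<60)&(v>240)&(v<270)&(u>285)&(u<357)&(abs(L[...,2]-r.x[1])<17); print('flat',np.median(L[f],0),f.sum())
print('tcp lamp',((s['tool_pos']-O)@Z*1000).round(1))
for t in ['stop','contact','cell']:
    for d in nets.search_frame(t,p): w=c2w(p,d['xyz']);print(t,round(d['conf'],2),((w-O)@Z*1000).round(1),pix(p,w).round())
```

```text
lamp z 24.265034101356164 rect ((21.93968963623047, -0.8532562255859375), (115.04598999023438, 105.75331115722656), 0.3816452920436859)
30 253 401 [-17.8 -48.8  22.4] [-18.5  48.   22.7]
60 254 399 [  0.3 -48.9  22.1] [-0.5 48.  22.2]
90 255 397 [ 19.  -49.2  20.2] [18.3 48.  21.8]
120 256 395 [ 38.8 -49.2  21. ] [37.9 47.6 23.1]
140 257 394 [ 52.3 -48.8  21.9] [51.4 47.9 22.1]
dark 111 296 356 [ 32.8 -19.3  49.1] [32.4 18.4 48.6]
dark 112 296 356 [ 33.4 -19.4  48.5] [33.  18.6 46.3]
dark 60 302 351 [  1.6 -16.1  35.4] [ 1.2 15.2 34.7]
dark 40 302 352 [ -9.8 -16.   37. ] [-10.5  15.5  34. ]
dark 80 302 350 [ 13.4 -16.2  34.7] [13.4 14.8 37.1]
dark 8 298 357 [-23.5 -17.3  55.4] [-23.5  16.4  56.5]
96 [250 252   0] [22.6 -0.4 24. ] [249 253   0] [ 22.8 -16.8  24.1]
98 [249 251   0] [23.9 -0.4 24.3] [250 254   0] [ 24.1 -16.7  24.5]
100 [250 251   0] [25.2 -0.4 23.8] [250 253   0] [ 25.4 -16.7  24.7]
102 [250 251   0] [26.5 -0.4 24. ] [249 252   0] [ 26.6 -16.8  23. ]
104 [249 251   0] [27.8 -0.4 24.4] [252 254   0] [ 27.9 -16.8  23.5]
106 [249 252  98] [29.6 -0.5 48.5] [190 199   0] [ 
[... 695 characters left out ...]
  90] [-23.3  -0.7  52.2]
12 [95 99 86] [-23.6  -0.6  46.2]
14 [99 99 85] [-23.6  -0.6  40.9]
16 [87 88 89] [-23.5  -0.5  36.3]
18 [248 254   0] [-25.1  -0.4  23.2]
20 [228 191   0] [-23.7  -0.4  24.2]
22 [228 193   0] [-22.8  -0.4  23.2]
457 [-24.34358271 -18.13656108  60.05367185] [ 34.99051514  17.46080345 317.16821627] [-23.46628048  -0.73877747  67.43577071]
bat 11664 [ 99.45992855  -2.09614319 202.6597657 ]
axis y,z at x 99.5 [ -2.47 187.32] slopes deg [ 0.56 -1.15] 1.023241195512808
flat [ 78.81766042  -2.53705974 190.8189324 ] 1914
tcp lamp [109.3   0.5 190. ]
stop 0.77 [22.4 -2.8 24.5] [323.  96.]
contact 0.73 [-20.4  -3.7  53.4] [322.  15.]
cell 0.98 [104.5  -2.2 204. ] [321. 345.]
```

Correcting the guess frame by x +1.5 and y +0.45 mm puts the battery's flat end at lamp x≈80 and its axis at y≈-2.0, z≈187, with the nub about 1° low. I'll level it, shift it and descend clear of the lamp.

Call:
jog_arm(
  turn=[
    [0, 0.009, -0.018],
    [0, 0, 0],
    [0, 0, 0],
    [0, 0, 0],
    [0, 0, 0],
  ],
  slide=[
    [0, 20, 2],
    [0, 35, 0],
    [0, 35, 0],
    [0, 20, 0],
    [0, 0, 0],
  ],
  grip=[20, 20, 20, 20, 20],
)

```text
time: 6.6
tool_pos: [0.6427, -0.2282, 0.0772]
tcp_rot: [-1.552, 0.314, -0.311]
wrist_force: [-0.9, 1.0, -2.8]
width: 0.378
```

```bash
cat > meas.py <<'E'
from h import *
from scipy.optimize import least_squares
yaw=np.radians(-23.1);O=np.array([.5439,-.1933,0]);Z=R.from_euler('z',yaw).as_matrix()
O=O+Z@[-.0015,-.00045,0]
def meas(name):
    p=shot('wrist',name);s=bot.read_state()
    W=cloud(p);h=cv2.cvtColor(p['img'],cv2.COLOR_RGB2HSV);L=(W-O)@Z*1000
    v,u=np.mgrid[:480,:640]
    g=(h[...,0]>40)&(h[...,0]<90)&(h[...,1]>70)&(v>235)&(v<420)&(u>274)&(u<370)
    q=L[g];c0=np.median(q,0)
    def res(t):
        x=q[:,0]-c0[0];return np.hypot(q[:,1]-t[0]-t[2]*x,q[:,2]-t[1]-t[3]*x)-17
    r=least_squares(res,[c0[1],c0[2]-17,0,0],loss='soft_l1',f_scale=1)
    print('axis at x',c0[0].round(1),'y,z',r.x[:2].round(2),'slopes deg',np.degrees(r.x[2:]).round(2),len(q))
    f=(h[...,1]<60)&(v>240)&(v<270)&(u>285)&(u<357)&(abs(L[...,2]-r.x[1])<17);print('flat x',np.median(L[f],0),f.sum())
    print('tcp lamp',((s['tool_pos']-O)@Z*1000).round(1)); to(s['tool_pos'],-23.1)
    return p,L,h
E
python3 - <<'E'
from meas import *
p,L,h=meas('w4')
v,u=np.mgrid[:480,:640]
m=(v<235)&(L[...,2]>44)&(L[...,2]<50)&(abs(L[...,1])<25)&(L[...,0]>15)&(L[...,0]<50); q=L[m]
print('stop',m.sum(), np.percentile(q,[3,50,97],axis=0).round(1) if m.any() else '')
m=(v<235)&(L[...,2]>60)&(abs(L[...,1])<25)&(abs(L[...,0]+22)<15);q=L[m];print('plate',m.sum(),np.percentile(q,[3,50,97],axis=0).round(1) if m.any() else '')
E
```

```text
axis at x 94.3 y,z [ 6.66 73.99] slopes deg [ 0.28 -0.58] 11670
flat x [73.77256615  6.70013197 77.30996405] 1905
tcp lamp [108.2   7.   79.9]
t 6.65 tcp [ 0.6446 -0.2292  0.0799] yaw -22.86 tilt [ 0.001 -0.005 -1.   ] slide mm [0. 0. 0.] w 0.37 F [-0.9 -0.1 -1. ]
turn y 0.0041
stop 1833 [[ 31.3 -18.7  46.1]
 [ 34.1   0.2  47.5]
 [ 37.   18.6  48.8]]
plate 0
```

View pics/w4.png

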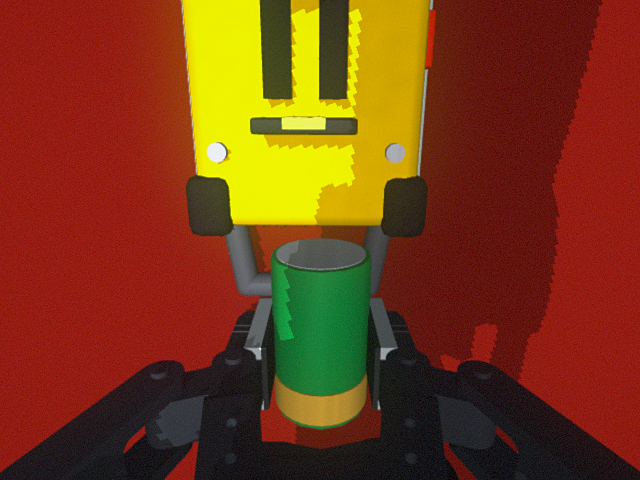

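The battery's y drifted to +6.7 mm during the descent. The stop measures x 31.3–37 centred on y=0, so the frame is right. I'll correct the drift and approach to just short of the contact.

Call:
jog_arm(
  turn=[
    [0, 0.004, -0.01],
    [0, 0, 0],
    [0, 0, 0],
    [0, 0, 0],
    [0, 0, 0],
  ],
  slide=[
    [0, 1, -6.5],
    [-20, 0, 0],
    [-25, 0, 0],
    [-20, 0, 0],
    [0, 0, 0],
  ],
  grip=[20, 20, 20, 20, 20],
)

```text
time: 7.15
tool_pos: [0.583, -0.2114, 0.082]
tcp_rot: [-1.555, 0.303, -0.333]
wrist_force: [0.1, 0.0, -1.6]
width: 0.375
```

Run:
```python
from meas import *
p,L,h=meas('w5')
v,u=np.mgrid[:480,:640]
m=(v<235)&(L[...,2]>45)&(L[...,2]<75)&(abs(L[...,1])<25)&(abs(L[...,0]+22)<15);q=L[m];print('plate',m.sum(),np.percentile(q,[3,50,97],axis=0).round(1) if m.any() else '')
```

```text
axis at x 32.5 y,z [-1.26 78.55] slopes deg [-0.19  0.52] 11660
flat x [12.25870007 -1.08216406 81.49302362] 1910
tcp lamp [46.5 -0.9 82.4]
t 7.2 tcp [ 0.5848 -0.2122  0.0824] yaw -23.22 tilt [ 0.019 -0.013 -1.   ] slide mm [0. 0. 0.] w 0.377 F [-0.3 -0.1 -0.8]
turn y -0.0022
plate 2690 [[-36.5 -16.2  48.5]
 [-25.7  -0.1  69.9]
 [-22.2  16.   72.4]]
```

View pics/w5.png

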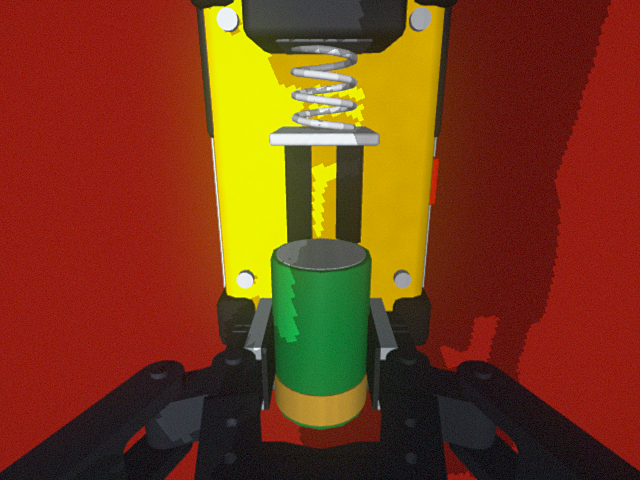

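The plate is at (325,137), with the battery flat end at lamp x≈12, y≈-1.1, z≈78.5 and the nub slightly raised. Next it goes down 8 mm and in to just before contact.

Call:
jog_arm(
  turn=[
    [0, 0, 0],
    [0, 0, 0],
    [0, 0, 0],
    [0, 0, 0],
  ],
  slide=[
    [-8, 4, 1],
    [-10, 4, 0],
    [-10, 1, 0],
    [0, 0, 0],
  ],
  grip=[20, 20, 20, 20],
)

```text
time: 7.6
tool_pos: [0.5571, -0.1992, 0.0695]
tcp_rot: [-1.555, 0.307, -0.33]
wrist_force: [-0.1, 0.4, -2.0]
width: 0.377
```

Run:
```python
from meas import *
p,L,h=meas('w6')
```

```text
axis at x 4.0 y,z [-0.16 66.17] slopes deg [-0.19  0.39] 11664
flat x [-1.63697827e+01  3.55554010e-02  6.92774051e+01] 1913
tcp lamp [17.1  0.2 70.1]
t 7.65 tcp [ 0.5582 -0.1996  0.0701] yaw -23.24 tilt [ 0.014 -0.011 -1.   ] slide mm [0. 0. 0.] w 0.378 F [ 0.4  0.  -2.1]
turn y -0.0024
```

Call:
jog_arm(
  turn=[
    [0, 0, 0],
    [0, 0, 0],
    [0, 0, 0],
    [0, 0, 0],
  ],
  slide=[
    [-7, -2, 0],
    [-8, 0, 0],
    [-8, 0, 0],
    [0, 0, 0],
  ],
  grip=[20, 20, 20, 20],
)

```text
time: 8.05
tool_pos: [0.5386, -0.1913, 0.0731]
tcp_rot: [-1.556, 0.302, -0.335]
wrist_force: [5.0, -2.2, -2.4]
width: 0.381
```

Run:
```python
from meas import *
p,L,h=meas('w7')
shot('scene','s7')
```

```text
axis at x -16.2 y,z [-0.15 69.7 ] slopes deg [-0.15  0.7 ] 11559
flat x [-3.67725703e+01  6.90339968e-02  7.25999788e+01] 1952
tcp lamp [-3.6  0.2 73.3]
t 8.1 tcp [ 0.5391 -0.1915  0.0733] yaw -23.23 tilt [ 0.019 -0.013 -1.   ] slide mm [0. 0. 0.] w 0.379 F [ 3.9 -1.8 -2.4]
turn y -0.0023
```

View pics/w7.png

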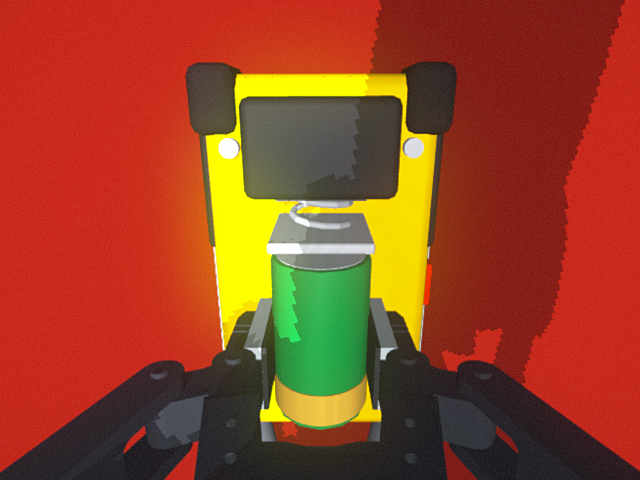

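The plate is compressed to x≈-37 and the reaction is about 5 N, which agrees with that travel. I'll press 2 mm more and then lower.

Call:
jog_arm(
  turn=[
    [0, 0, 0],
    [0, 0, 0],
    [0, 0, 0],
    [0, 0, 0],
    [0, 0, 0],
  ],
  slide=[
    [-2, 2, 0],
    [0, 5, 0],
    [0, 5, 0],
    [0, 5, 0],
    [0, 0, 0],
  ],
  grip=[20, 20, 20, 20, 20],
)

```text
time: 8.65
tool_pos: [0.5371, -0.1907, 0.0549]
tcp_rot: [-1.555, 0.304, -0.333]
wrist_force: [4.2, -3.2, -1.6]
width: 0.375
```

Run:
```python
from meas import *
p,L,h=meas('w8')
```

```text
axis at x -16.0 y,z [-0.25 51.56] slopes deg [-0.16  0.19] 10683
flat x [-4.17963823e+01  1.19261848e-02  6.03473556e+01] 1373
tcp lamp [-5.7  0.2 55. ]
t 8.7 tcp [ 0.5372 -0.1907  0.055 ] yaw -23.24 tilt [ 0.017 -0.012 -1.   ] slide mm [0. 0. 0.] w 0.376 F [ 4.7 -3.2 -2.3]
turn y -0.0025
```

Call:
jog_arm(
  turn=[
    [0, 0, 0],
    [0, 0, 0],
    [0, 0, 0],
  ],
  slide=[
    [0, 3, 0],
    [0, 1.5, 0],
    [0, 0, 0],
  ],
  grip=[20, 20, 20],
)

```text
time: 9.0
tool_pos: [0.5375, -0.1909, 0.0509]
tcp_rot: [-1.555, 0.303, -0.334]
wrist_force: [5.0, -2.2, -0.2]
width: 0.373
```

Run:
```python
from meas import *
p,L,h=meas('w9')
p=shot('scene'); cv2.imwrite('pics/s9.png',cv2.resize(p['img'][120:270,150:350],None,fx=4,fy=4,interpolation=2)[:,:,::-1])
```

```text
axis at x -14.4 y,z [-0.22 47.54] slopes deg [-0.15  0.11] 10153
flat x [-4.14528962e+01  2.82751068e-02  5.80256433e+01] 1375
tcp lamp [-5.3  0.2 50.9]
t 9.05 tcp [ 0.5375 -0.1909  0.0509] yaw -23.25 tilt [ 0.017 -0.012 -1.   ] slide mm [0. 0. 0.] w 0.376 F [ 5.  -2.3 -1. ]
turn y -0.0026
```

View pics/s9.png

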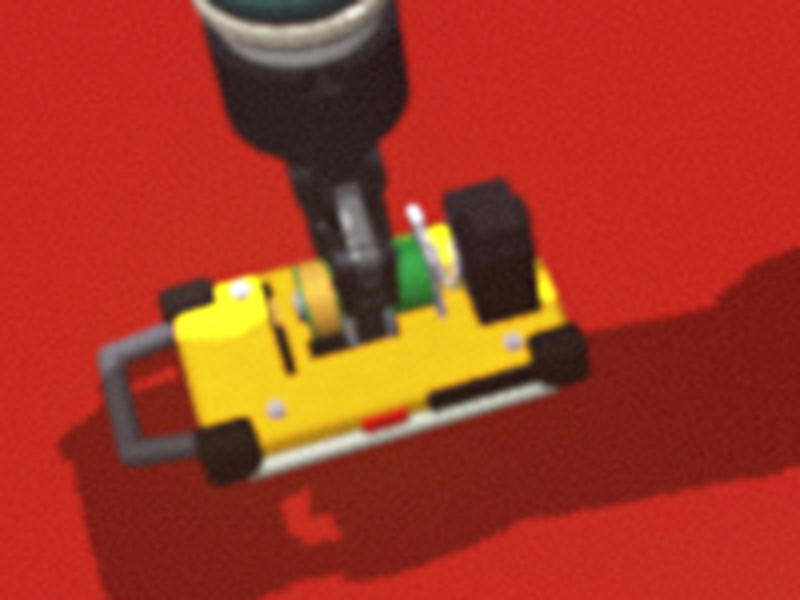

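The battery is level behind the stop at axis z≈47.5, with the nub inside the stop plate. I'll lower the last bit, ease it forward towards the stop, and check.

Call:
jog_arm(
  turn=[
    [0, 0, 0],
    [0, 0, 0],
    [0, 0, 0],
    [0, 0, 0],
  ],
  slide=[
    [0, 1.5, 0],
    [3, 0, 0],
    [2, 0, 0],
    [0, 0, 0],
  ],
  grip=[20, 20, 20, 20],
  newtons=40,
)

```text
time: 9.5
tool_pos: [0.5412, -0.1923, 0.0495]
tcp_rot: [-1.555, 0.305, -0.332]
wrist_force: [1.0, -0.1, 4.7]
width: 0.376
```

Run:
```python
from meas import *
p,L,h=meas('w10')
```

```text
axis at x -10.1 y,z [-0.08 46.2 ] slopes deg [-0.09 -0.16] 9977
flat x [-37.5489468    0.16079444  57.55595749] 1361
tcp lamp [-1.4  0.3 49.5]
t 9.55 tcp [ 0.5412 -0.1923  0.0495] yaw -23.24 tilt [ 0.015 -0.011 -1.   ] slide mm [0. 0. 0.] w 0.378 F [2.  0.4 4.6]
turn y -0.0025
```

The axis is at z 46.2 and the battery rests on the cradle (Fz≈4.7 N). I'll release.

Call:
jog_arm(
  turn=[
    [0, 0, 0],
    [0, 0, 0],
    [0, 0, 0],
    [0, 0, 0],
    [0, 0, 0],
  ],
  slide=[
    [0, 0, 0],
    [0, 0, 0],
    [0, 0, 0],
    [0, 0, 0],
    [0, 0, 0],
  ],
  grip=[50, 60, 70, 70, 70],
)

```text
time: 10.05
tool_pos: [0.5408, -0.1923, 0.049]
tcp_rot: [-1.555, 0.305, -0.332]
wrist_force: [0.5, 0.3, 0.0]
width: 0.703
```

Run:
```python
from meas import *
p,L,h=meas('w11')
```

```text
axis at x -6.6 y,z [-0.06 46.21] slopes deg [-0.03 -0.39] 9574
flat x [-33.96911724  -0.05680383  53.58739129] 2049
tcp lamp [-1.6  0.1 49.1]
t 10.1 tcp [ 0.5409 -0.1924  0.0491] yaw -23.25 tilt [ 0.015 -0.011 -1.   ] slide mm [0. 0. 0.] w 0.702 F [0.  0.7 0.3]
turn y -0.0026
```

View pics/w11.png

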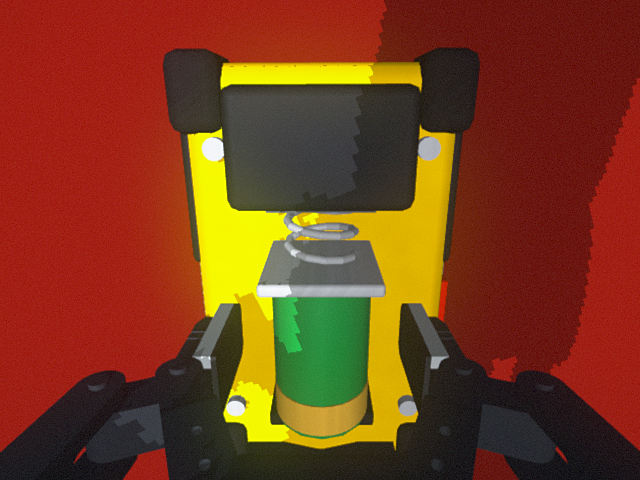

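It slid forward onto the stop at axis z 46.2. Now I retreat straight up and check.

Call:
jog_arm(
  turn=[
    [0, 0, 0],
    [0, 0, 0],
    [0, 0, 0],
    [0, 0, 0],
    [0, 0, 0],
  ],
  slide=[
    [0, -20, 0],
    [0, -40, 0],
    [0, -40, 0],
    [0, -40, 0],
    [0, 0, 0],
  ],
  grip=[70, 80, 80, 80, 80],
)

```text
time: 10.6
tool_pos: [0.5432, -0.1925, 0.1969]
tcp_rot: [-1.557, 0.295, -0.343]
wrist_force: [0.8, -0.3, 1.4]
width: 0.8
```

Call:
jog_arm(
  turn=[
    [0, 0, 0],
    [0, 0, 0],
    [0, 0, 0],
    [0, 0, 0],
    [0, 0, 0],
  ],
  slide=[
    [20, 0, 40],
    [20, 0, 40],
    [20, 0, 40],
    [20, 0, 40],
    [0, 0, 0],
  ],
  grip=[80, 80, 80, 80, 80],
)

```text
time: 11.1
tool_pos: [0.6789, -0.0716, 0.1892]
tcp_rot: [-1.554, 0.301, -0.331]
wrist_force: [-0.8, -0.6, -0.4]
width: 0.802
```

Run:
```python
from meas import *
c=np.zeros((600,800,3),np.uint8)
to([0,0,0])
for n,(a,b,x,y),at in (('scene',(150,250,165,310),0),('top',(195,310,370,465),400)):
    p=shot(n); i=cv2.resize(p['img'][a:b,x:y],None,fx=2.7,fy=2.7,interpolation=2)
    c[:i.shape[0],at:at+i.shape[1]]=i[:,:400]
    L=(cloud(p)-O)@Z*1000;h=cv2.cvtColor(p['img'],cv2.COLOR_RGB2HSV)
    g=(h[...,0]>40)&(h[...,0]<90)&(h[...,1]>70)&(np.abs(L[...,:2]).max(-1)<60);q=L[g]
    print(n,len(q),'pct',np.percentile(q,[3,50,97],axis=0).round(1).tolist())
    for s in (-25,-15,-5,5,12,18):
        k=(abs(L[...,0]-s)<4)&(abs(L[...,1])<6);print(s,np.median(L[k][:,2]).round(1),end=' ; ')
    print()
p=shot('wrist');i=cv2.resize(p['img'],(400,300));c[300:,0:400]=i
i=cv2.resize(shot('scene')['img'][255:425,290:480],(300,268));c[320:588,420:720]=i
cv2.imwrite('pics/f.png',c[:,:,::-1])
```

```text
t 11.1 tcp [ 0.6789 -0.0716  0.1892] yaw -23.03 tilt [ 0.017 -0.01  -1.   ] slide mm [-656.4  176.6 -199.3] w 0.802 F [-0.8 -0.6 -0.4]
scene 406 pct [[-28.2, -5.9, 45.6], [-8.0, 10.8, 61.0], [11.5, 17.4, 66.6]]
-25 64.8 ; -15 65.2 ; -5 64.3 ; 5 64.9 ; 12 64.8 ; 18 65.0 ; 
top 270 pct [[-23.6, -14.4, 54.2], [-3.5, -0.3, 62.0], [13.2, 13.8, 65.8]]
-25 63.5 ; -15 63.3 ; -5 62.5 ; 5 63.5 ; 12 63.4 ; 18 64.2 ;
```

View pics/f.png

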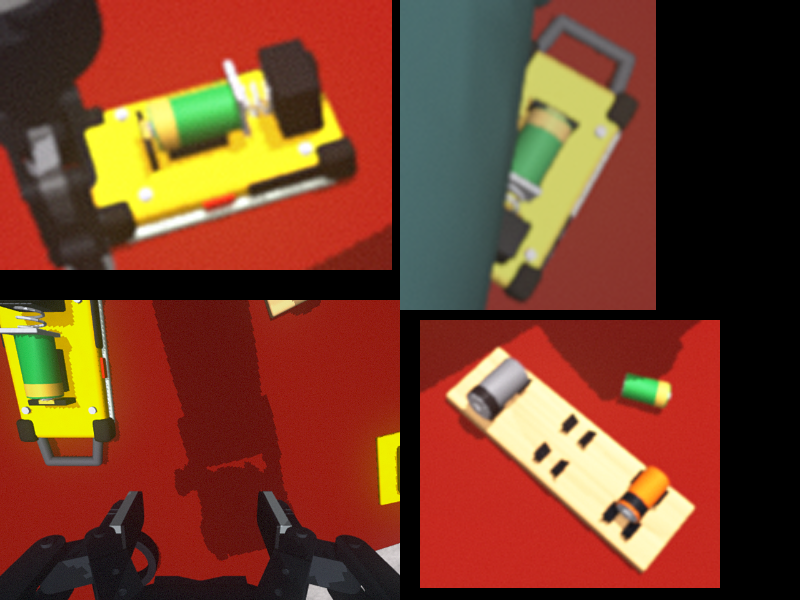

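The battery lies level: its top is at z≈63 in the top view, against an expected 63. The nub is at the stop, the plate is on the flat end, and the grey and orange batteries are untouched. I'm handing in the job.

```bash
python3 -c "
from h import *
print(bot.finish_job())"
```

```text
the job is handed in; nothing more can be done
None
```

The green battery is loaded in the lamp's bay, and I handed the job in at about 11.3 s of the 40 s allowed. I lifted it from the rack's middle rest and carried it in above the stop. I pressed the contact back to about lamp x = -39 mm with about 5 N, lowered the battery behind the stop, eased it forward and let go.

**Last checks:**
- **Seating:** the wrist camera put the axis at y ≈ 0 mm and z ≈ 46.2 mm, level to within about 0.4°. The target is y = 0, z = 46.
- **Spring and stop:** the pictures show the nub against the stop and the spring plate on the flat end.
- **Neighbours and gripper:** the grey and orange batteries still lie in their rests, and the gripper is well clear.

**Disagreements:**
- The scene camera read the battery's top about 2 mm high, at 65 mm against the expected 63. It read the lamp's top face about 2 mm high earlier too, so I put this down to that camera's calibration. The top camera gave 63.3 mm.
- The moves drifted by up to about 7 mm, mainly on the descent beside the lamp. I measured and corrected this before the fit.

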